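# Probe the open joint of a broken fossil bone

### The job

Pull the plywood spacer up out of the open joint between the two halves of the fossil bone and put it in the cardboard tray. Then take the digitising probe from its fork stand and, holding it upright, draw its tip slowly (about 3 cm a second) and gently along the whole joint, from the end near the robot to the far end, in one pass with the tip down between the halves and never lifted out on the way. Finally hang the probe back on its stand by its collar, upright, and leave the spacer in the tray and the jar, the brush and the small vertebra where they are.

Things in the scene. Friction and masses are not known exactly. Their poses are not given: they have to be found in the camera images.
- bone: Two dark brown fossil bone halves, about 176 x 140 mm, fixed on a grey pad. Origin: centre of the pad, at table height; z up, x away from the robot (within 20 degrees). Flat top (rim) at z = 57 mm. Between them an open joint, a channel 13 mm wide, 15 mm deep, straight (x, y in mm) from (-88, 32) at the near edge to bends at (-38, 0) and (38, 0) and on to (88, -32) at the far edge.
- joint_0 (a point): Point on the joint's centre line at rim height, 10 mm inside the near edge: the near end, where the pass begins.
- joint_1 (a point): The joint's first bend, centre line, rim height.
- joint_2 (a point): Middle of the joint, centre line, rim height.
- joint_3 (a point): The joint's second bend, centre line, rim height.
- joint_4 (a point): Point on the centre line at rim height, 10 mm inside the far edge: the far end, where the pass stops.
- spacer: Loose plywood plate, 50 long (x) x 8 thick (y) x 60 high (z) mm, standing on edge in the joint's middle stretch, its lower 15 mm in the channel and 45 mm above the rim. Origin: centre of its lower edge; x along the joint, z up.
- spacer_mid (a point): The centre of the spacer plate, 30 mm above its lower edge.
- tray: Shallow open cardboard tray, 180 (x) x 150 (y) x 25 high mm outside, walls and floor about 4 mm, fixed to the table left or right of the bone. Origin: centre of its underside.
- stand: Fixed stand left or right of the bone: dark base plate 120 x 100 mm, a post at its back (+x) and a level two-pronged fork (84 x 66 mm, top at z = 112 mm) with a slot 22 mm wide along x, open towards -x. Origin: on the underside of the base, below the probe's resting place; nothing stands higher than the fork.
- stand_rest (a point): The probe's resting place: on the fork's top, in the middle of the slot, 17 mm from the slot's closed end and 31 mm from its open end.
- probe: Loose digitising probe hanging upright in the fork, about 120 g. Origin: centre of the underside of its collar, which rests on the fork; z up along its axis. Collar: black disc 42 mm across, 6 mm thick. Grip above it: grey cylinder 24 mm across, from z = 6 to 66 mm. Below: steel shank 12 mm across down to z = -50 mm, then a needle 4 mm across to the tip.
- probe_tip (a point): Centre of the white ball (5 mm across) at the probe's tip, 84.5 mm below the underside of the collar.
- jar: Bystander: small closed jar, 52 mm across, 70 mm high, beyond the bone to the left.
- brush: Bystander: brush 170 mm long lying beyond the bone to the right.
- vertebra: Bystander: small grey waisted fossil vertebra, 68 mm across, 38 mm high, just beyond the bone.
Things that resemble listed ones, but are neither listed nor needed, are in the scene too. Several things look just like the stand: the one meant starts farthest to the robot's right.

How it is judged (in metres and radians):
On the way, in this order (a step that is already met when the one before it is completed fails the run):
1. the spacer lies or stands inside the tray, let go (x of spacer_mid in the frame of tray between -0.08 and 0.08 m and y of spacer_mid in the frame of tray between -0.066 and 0.066 m and z of spacer_mid in the frame of tray below 0.05 m and linear speed of spacer below 0.03 m/s and contact force between the fingers and spacer below 0.05 N), for 0.2 s.
2. the probe's tip is down in the joint (at least 2 mm below the rim) within 8 mm of the near end (joint_0), the probe not leaning more than 0.35 rad (horizontal distance between probe_tip and joint_0 below 0.008 m and z of probe_tip in the frame of bone below 0.055 m and angle between probe's own z axis and vertical below 0.35 rad), for 0.05 s.
3. the probe's tip is down in the joint (at least 2 mm below the rim) within 8 mm of the first bend (joint_1), the probe not leaning more than 0.35 rad (horizontal distance between probe_tip and joint_1 below 0.008 m and z of probe_tip in the frame of bone below 0.055 m and angle between probe's own z axis and vertical below 0.35 rad), for 0.05 s.
4. the probe's tip is down in the joint (at least 2 mm below the rim) within 8 mm of the middle (joint_2), the probe not leaning more than 0.35 rad (horizontal distance between probe_tip and joint_2 below 0.008 m and z of probe_tip in the frame of bone below 0.055 m and angle between probe's own z axis and vertical below 0.35 rad), for 0.05 s.
5. the probe's tip is down in the joint (at least 2 mm below the rim) within 8 mm of the second bend (joint_3), the probe not leaning more than 0.35 rad (horizontal distance between probe_tip and joint_3 below 0.008 m and z of probe_tip in the frame of bone below 0.055 m and angle between probe's own z axis and vertical below 0.35 rad), for 0.05 s.
6. the probe's tip is down in the joint (at least 2 mm below the rim) within 8 mm of the far end (joint_4), the probe not leaning more than 0.35 rad (horizontal distance between probe_tip and joint_4 below 0.008 m and z of probe_tip in the frame of bone below 0.055 m and angle between probe's own z axis and vertical below 0.35 rad), for 0.05 s.
At the end, for the whole second after the job is handed in: The spacer's centre is inside the tray's walls and less than 50 mm above its underside, at rest; the probe hangs on the fork by its collar, let go and at rest, its origin within 16 mm of stand_rest, its collar's underside 109 to 116 mm above the stand's underside, upright within 0.12 rad (x of spacer_mid in the frame of tray between -0.08 and 0.08 m and y of spacer_mid in the frame of tray between -0.066 and 0.066 m and z of spacer_mid in the frame of tray below 0.05 m and linear speed of each of spacer, probe below 0.03 m/s and distance between probe and stand_rest below 0.016 m and z of probe in the frame of stand between 0.109 and 0.116 m and angle between probe's own z axis and vertical below 0.12 rad); the robot touches nothing.
It fails at once if the probe moves faster than 0.10 m/s while its tip is down in the joint (x of probe_tip in the frame of bone between -0.085 and 0.085 m and y of probe_tip in the frame of bone between -0.045 and 0.045 m and z of probe_tip in the frame of bone between 0.03 and 0.055 m and linear speed of probe above 0.1 m/s).
It fails at once if the tip is out of the joint 3 to 15 mm above the rim anywhere more than 25 mm (along the bone) from its ends: lifted out on the way, put in midway or dragged over the bone (x of probe_tip in the frame of bone between -0.063 and 0.063 m and y of probe_tip in the frame of bone between -0.045 and 0.045 m and z of probe_tip in the frame of bone between 0.06 and 0.072 m).
It fails at once if the probe presses on the bone with more than 25 N (contact force between probe and bone above 25 N).
It fails at once if the jar, the brush or the vertebra is moved more than 30 mm (distance of any of jar, brush, vertebra from where it was at the start of the episode above 0.03 m).
It also fails if it takes over 72 s, if anything falls off the work surface, if the arm or the gripper's body presses on something with over 40 N, if the wrist force passes 120 N, or if a joint passes its speed limit or range.

### The arm

A 6-joint arm with a two-finger parallel gripper is mounted at the origin on the work surface. World frame = base frame: x ahead of the robot, y to its left, z up, the work surface at z = 0. Lengths are in m, angles in degrees, forces in N, time in s.
With the tool pointing down it reaches from about 0.4 to 0.825 m from the base axis. Payload 7 kg.
Tool frame: the origin (TCP) lies midway between the tips of the shut fingers; the grasp point (between the pads) lies ctrl.grasp_offset behind it (ctrl.grasp_offset is the distance from the TCP to the grasp point, in m); z points along the fingers, y is the line along which they close (so a half turn about z gives the same grasp; the last joint's range is limited). The gripper opens to 88 mm and grips with 3 to 60 N. Pads are 19 mm wide; open, the fingers measure 130 mm over their backs; the gripper's body (78 mm by 193 mm) begins 47 mm behind the grasp point.
Start: joints at [81.824, 20.546, 0.682, 0, -70.136, -16.507], TCP at [0.282, 0.613, 0.202] pointing down, gripper open.
Joint ranges: [-176.03, 176.03], [-82.01, 121.73], [-58.28, 71.71], [-173.87, 95.51], [-174.79, -0.11], [-173.66, 173.66]. Speed limits (degrees/s): [136.94, 136.94, 172.46, 180, 180, 180].

### API

Orientations are given as [roll, pitch, yaw] about the fixed x, y, z axes, in that order (R = Rz(yaw) Ry(pitch) Rx(roll)).
In Python, from plant import ctrl gives the robot as it stands. The module is installed in compiled form; this text tells all that it offers.
- The arm moves only by the tool send_rows, never from a script. Its argument "increments" is a list that holds one entry, the list of rows, each a list of 4 numbers: the shift along the world's x, y, z normalised to -1 to 1, where 1 is 0.2 m, then the turn about the world's z normalised to -1 to 1, where 1 is 1.5 rad. In form: [[[x, y, z, roll], ...]]. A call has 1 to 12 rows; each row is the pose to reach, as a shift and turn from the pose commanded when the call began; what a row does not reach only later rows make up. A row lasts 1/8 s, in which the tool goes at most 62.5 mm and 10.7 degrees, less where a joint would pass 70% of its speed; a pose out of reach is approached as far as the arm can. A call with a number of a shift or a turn outside -1 to 1 is refused whole. A call with a gripper value outside its range is refused whole. "jaw" is the opening, from 0 (shut) to 1 (fully open), set as the call begins (left out, the last holds). The fingers move at their own pace and stop on an object; the grip force is fixed at half the most. Time passes only in rows, so rows that repeat a pose let the fingers close. It gives the time, the measured TCP pose, the force, the opening and the grip force at its end, in the units of the state.
- ctrl.get_obs(): the state, without advancing time (a new reading comes with each control period).
- ctrl.snapshot(name): name is "scene" or "top" or "wrist"; returns the picture (480x640x3 uint8, red, green, blue); there is no depth.
- ctrl.calibration(name): a dict with "mtx" (3x3 intrinsics, pixels), "eye" and "attitude" of the camera in the world. Camera axes: x right, y up, looking along -z (the intrinsics and any distortion apply to the point x, -y, -z); pixel columns grow to the right and rows downward; lengths in m; the calibration is good to about 2 mm. A picture is of the moment at which its call begins: read the wrist's pose just before it. calibration takes no time and is no camera call; for the wrist camera it gives the pose at the moment of the call.
- ctrl.close_job(): hands the job in; it is judged then, once.
Trained networks look in the newest picture that a camera, given by its name, has taken for a name from the list of things; names that differ only in an ending like _2 or _b are one class to them, and where a whole thing is asked for, a point or a joint stands for the part that bears it (a point fixed in the world has none). Each returns a list of dicts, best first, with "conf" (0 to 1); they miss things now and then, are a little off and sometimes report something else, mostly with a low value. They report only what shows in the picture. A call takes as long as a camera call. They do not tell look-alikes from the thing itself.
- ctrl.trace(thing, camera): "mask" (480x640 bool, what is visible of it) and "bbox" ([left, top, right, bottom] in pixels, round what is visible of it).
- ctrl.spot_point(thing, camera): "pixel" ([row, column] in pixels: a listed point, or the origin of a listed thing).
The state is a dict: "clock": time; "joint_pos": joint angles; "qvel": joint speeds; "tau": joint torques, N m; "tool_pos": TCP position; "orientation": TCP orientation; "force": force on the tool from outside, world axes, zero at the start; "moment": the same for the moment, N m; "opening": finger opening in m; "gripper_force": force on a finger pad.
Only numpy, scipy, OpenCV 4.12 (cv2) and the standard library are available. Lean on these libraries where they do the work, as an engineer would, in place of code of your own. Each camera call takes 0.05 s, during which the arm holds its last target. There are 200 camera calls.

## Working session

There is one attempt and no reset: what is moved stays moved. The work goes in short steps, Python scripts to look and compute and a tool call to move; the robot and the scene stay as the last step left them, time stands still between calls to the robot, and variables do not carry over. Pictures are saved under pics/ and viewed, at most 12 in all, crops included, and the job is handed in when it is done.

Besides the shell and the picture viewer there is one more tool, called after ">>>" as name(argument=value, ...) on one line, values as JSON. send_rows: Moves the arm, as the interface text tells. Its arguments: {"type":"object","properties":{"increments":{"type":"array"},"jaw":{"type":"number"}},"required":["increments"]}

```bash
mkdir -p pics
cat > h.py <<'E'
import numpy as np, cv2
from plant import ctrl
from scipy.spatial.transform import Rotation as R
def cal(c):
    k=ctrl.calibration(c); return k
def rotm(a):
    a=np.array(a,float)
    return a if a.shape==(3,3) else R.from_euler('xyz',a,degrees=True).as_matrix()
def ray(c,px,k=None):
    k=k or cal(c); K=np.array(k['mtx']); r,cc=px
    d=np.linalg.solve(K,[cc,r,1.]); d=rotm(k['attitude'])@np.array([d[0],-d[1],-d[2]])
    return np.array(k['eye']),d/np.linalg.norm(d)
def atz(c,px,z,k=None):
    e,d=ray(c,px,k); return e+d*(z-e[2])/d[2]
def proj(c,p,k=None):
    k=k or cal(c); q=rotm(k['attitude']).T@(np.array(p)-np.array(k['eye'])); q=np.array([q[0],-q[1],-q[2]])
    u=np.array(k['mtx'])@q; return u[1]/u[2],u[0]/u[2]
def tri(rs):
    A=np.zeros((3,3));b=np.zeros(3)
    for e,d in rs:
        P=np.eye(3)-np.outer(d,d);A+=P;b+=P@e
    p=np.linalg.solve(A,b); return p,[np.linalg.norm((np.eye(3)-np.outer(d,d))@(p-e)) for e,d in rs]
def save(c,n): 
    im=ctrl.snapshot(c); cv2.imwrite(f'pics/{n}.png',im[:,:,::-1]); return im
E
python3 - <<'E'
from h import *
for c in('scene','top'):
    print(c,cal(c)); save(c,c+'0')
    for t in ['joint_0','joint_1','joint_2','joint_3','joint_4','spacer_mid','spacer','tray','stand','stand_rest','probe','probe_tip','bone','jar','brush','vertebra']:
        print(t,[(round(d['conf'],2),np.round(d['pixel']).tolist()) for d in ctrl.spot_point(t,c)][:5])
print(ctrl.get_obs(),ctrl.grasp_offset)
E
```

```text
scene {'mtx': array([[460.91130152,   0.        , 325.96607436],
       [  0.        , 460.91130152, 241.06133091],
       [  0.        ,   0.        ,   1.        ]]), 'eye': array([ 0.9880559 , -0.69513828,  0.62545712]), 'attitude': array([56.5321076 ,  0.26057392, 34.32874279])}
joint_0 [(0.98, [248.0, 335.0]), (0.71, [238.0, 329.0]), (0.66, [261.0, 365.0]), (0.56, [254.0, 351.0]), (0.55, [273.0, 370.0])]
joint_1 [(0.98, [248.0, 335.0]), (0.71, [238.0, 329.0]), (0.66, [261.0, 365.0]), (0.56, [254.0, 351.0]), (0.55, [273.0, 370.0])]
joint_2 [(0.98, [248.0, 335.0]), (0.71, [238.0, 329.0]), (0.66, [261.0, 365.0]), (0.56, [254.0, 351.0]), (0.55, [273.0, 370.0])]
joint_3 [(0.98, [248.0, 335.0]), (0.71, [238.0, 329.0]), (0.66, [261.0, 365.0]), (0.56, [254.0, 351.0]), (0.55, [273.0, 370.0])]
joint_4 [(0.98, [248.0, 335.0]), (0.71, [238.0, 329.0]), (0.66, [261.0, 365.0]), (0.56, [254.0, 351.0]), (0.55, [273.0, 370.0])]
spacer_mid [(0.73, [252.0, 347.0]), (0.33, [259.0, 459.0])]
spacer [(0.85, [264.0, 350.0])]
tray [(0.95, [208.0, 373.0]), (0.39, [275.0, 373.0])]
stand [(0.95, [230.0, 285
[... 1876 characters left out ...]
88, [148.0, 314.0])]
{'clock': 1.7, 'joint_pos': array([ 8.18238266e+01,  2.05447095e+01,  6.82248251e-01,  4.13583066e-04,
       -7.01355471e+01, -1.65090691e+01]), 'qvel': array([ 0.02638877,  0.02587934,  0.0827563 ,  0.11189278, -0.00997801,
        0.04479514]), 'tau': array([-4.67273967e-04, -5.82365227e+01,  2.93299896e+01,  7.00291559e+00,
        1.25083770e-02, -1.25261585e-05]), 'tool_pos': array([0.28189047, 0.61330399, 0.20218339]), 'orientation': array([-1.79997980e+02,  1.93030507e-04, -2.46851020e+01]), 'force': array([ 0.02597117,  0.63480986, -0.30345744]), 'moment': array([-0.03788669, -0.06214269, -0.01159315]), 'gripper_force': 0.0, 'opening': 0.0877458947223041} 0.0188
```

View both.

View pics/scene0.png

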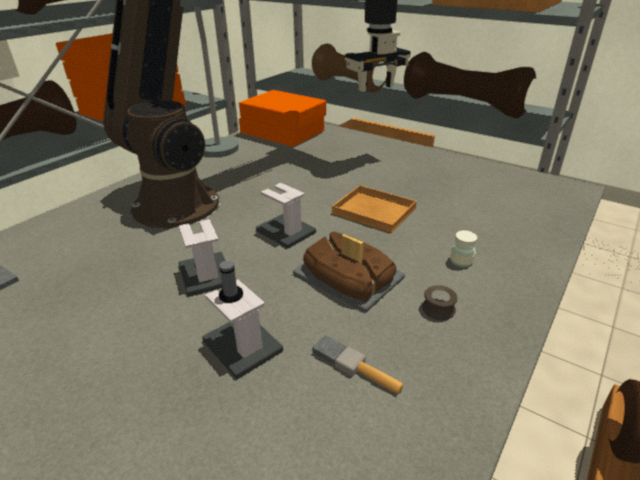

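View pics/top0.png

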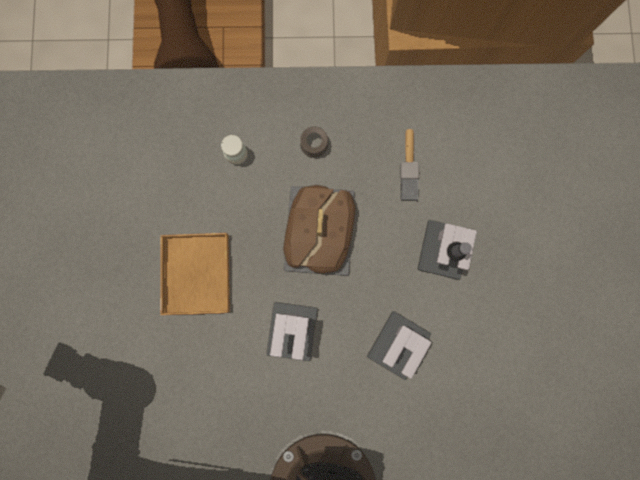

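Run:
```python
from h import *
im=cv2.imread('pics/top0.png')
cv2.imwrite('pics/topcrop.png',cv2.resize(im[180:380,260:490],None,fx=3,fy=2.9,interpolation=cv2.INTER_CUBIC)[:580])
def T(a,b): 
    p,e=tri([ray('top',a),ray('scene',b)]); return p.round(4),np.round(e,4)
print('restpt',T((252,458),(296,234)),'spacermid',T((223,319),(252,347)))
print('tray',atz('top',(275,196),0.0), atz('scene',(208,373),0))
print('bone',atz('top',(228,319),0.057))
print('stands top z=.112',[atz('top',p,.112).round(3) for p in((354,405),(346,290),(252,458))])
for t in('tray','bone','spacer'):
    for d in ctrl.trace(t,'top')[:2]:
        print(t,d['conf'],d['bbox'],cv2.minAreaRect(np.argwhere(d['mask'])[:,::-1].astype(np.float32)))
print(ctrl.calibration('wrist'))
```

```text
restpt (array([ 0.508 , -0.286 ,  0.1108]), array([0.0053, 0.0053])) spacermid (array([ 0.5732, -0.0039,  0.0661]), array([0.0051, 0.0051]))
tray [0.47140064 0.28343112 0.        ] [0.46653102 0.29351551 0.        ]
bone [ 0.56762459 -0.00088665  0.057     ]
stands top z=.112 [array([ 0.298, -0.17 ,  0.112]), array([0.318, 0.063, 0.112]), array([ 0.504, -0.289,  0.112])]
tray 0.78 [160.5, 232.1, 228.2, 317.5] ((194.33184814453125, 272.91522216796875), (81.51377868652344, 70.0243148803711), 88.99491119384766)
tray 0.67 [450.5, 242.4, 469.6, 262.3] ((457.6991271972656, 249.5132598876953), (18.62627410888672, 22.953590393066406), 48.8140754699707)
bone 0.79 [280.7, 185.3, 358.8, 274.6] ((318.4862976074219, 229.130126953125), (67.6787109375, 88.3016128540039), 6.009006023406982)
{'mtx': array([[337.64761323,   0.        , 320.18462354],
       [  0.        , 337.64761323, 237.70592707],
       [  0.        ,   0.        ,   1.        ]]), 'eye': array([0.34790673, 0.5833417 , 0.38352244]), 'attitude': array([-1.53672199e+01, -1.74644211e-02, -1.14722700e+02])}
```

View pics/topcrop.png

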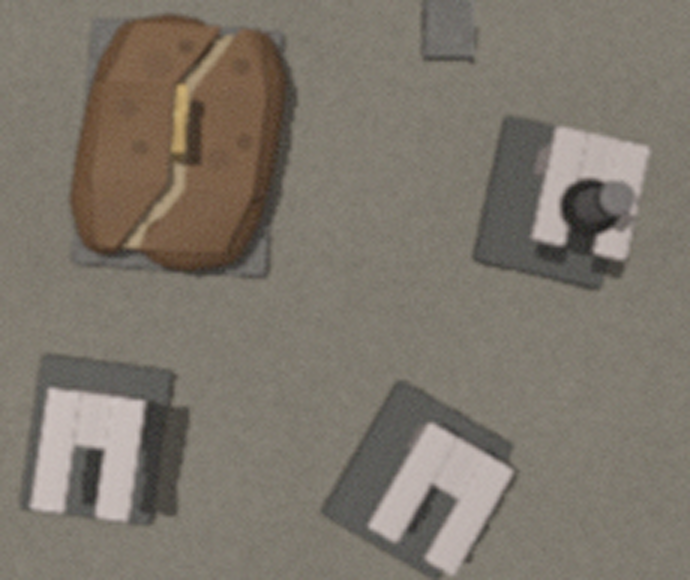

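Three stands in the top picture: (340,290), (349,396) and (252,458). The last is farthest to the robot's right (lowest y, about -0.29) and holds the probe, and the enlarged crop confirms that it is the one meant.

The tray is at about (275,196), the spacer at (223,319). I now bring the wrist camera over the bone.

>>> send_rows(increments=[[[0.12,-0.25,0.1,0.07],[0.23,-0.5,0.2,0.14],[0.35,-0.75,0.25,0.21],[0.46,-1,0.25,0.287]]])

```text
clock: 2.35
tool_pos: [0.3747, 0.4121, 0.2534]
orientation: [-179.9, -0.1, 0.2]
force: [0.5, 0.0, 0.1]
opening: 0.0874
gripper_force: 0.0
```

>>> send_rows(increments=[[[0.12,-0.25,0,0],[0.23,-0.5,0,0],[0.35,-0.75,0,0],[0.46,-1,0,0]]])

```text
clock: 2.85
tool_pos: [0.4664, 0.2117, 0.2526]
orientation: [-180.0, -0.0, -0.0]
force: [0.9, -0.8, -0.4]
opening: 0.0874
gripper_force: 0.0
```

>>> send_rows(increments=[[[0.12,-0.25,0,0],[0.23,-0.5,0,0],[0.35,-0.75,0,0],[0.46,-1,0,0],[0.46,-1.06,0,0],[0.46,-1.06,0,0]]])

```text
out of range: row 5 has -1.06, outside -1 to 1
```

```bash
cat > look.py <<'E'
from h import *
import sys,json
n=sys.argv[1]; o=ctrl.get_obs(); k=cal('wrist'); save('wrist',n)
print(o['clock'],o['tool_pos'].round(4),o['orientation'].round(2),o['force'].round(2))
out={}
for t in sys.argv[2:]:
    l=[(round(d['conf'],2),np.round(d['pixel'],1).tolist()) for d in ctrl.spot_point(t,'wrist')][:5]; out[t]=l; print(t,l)
json.dump(dict(k={a:np.array(b).tolist() for a,b in k.items()},out=out),open(f'{n}.json','w'))
E
python3 look.py w1 joint_0 spacer_mid spacer bone
```

```text
2.85 [0.4664 0.2117 0.2526] [-1.7996e+02 -4.0000e-02 -0.0000e+00] [ 0.9  -0.75 -0.43]
joint_0 [(0.94, [189.0, 484.9]), (0.9, [76.0, 534.2]), (0.81, [149.2, 510.6]), (0.66, [32.9, 569.5]), (0.57, [110.5, 522.0])]
spacer_mid [(0.79, [104.7, 531.8])]
spacer [(0.97, [109.3, 514.1])]
bone [(0.9, [118.9, 495.3])]
```

View pics/w1.png

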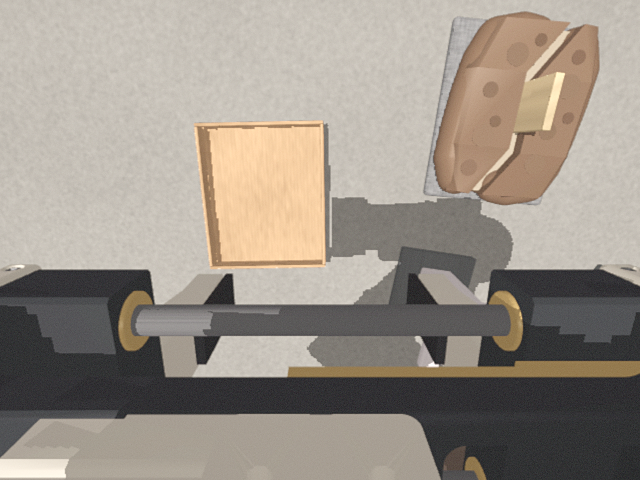

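The picture shows the tray with its corners at (row, col) (124,195), (122,323), (267,325), (267,211). The bone is at the upper right, with the spacer at about (105,532). The five joint points lie on the channel.

>>> send_rows(increments=[[[0,-0.25,0,0],[0,-0.5,0,0],[0,-0.75,0,0],[0,-1,0,0],[0,-1,0,0],[0,-1,0,0]]])

```text
clock: 3.85
tool_pos: [0.4661, 0.0142, 0.2522]
orientation: [-180.0, -0.0, 0.0]
force: [0.1, 0.5, -0.6]
opening: 0.0877
gripper_force: 0.0
```

```bash
python3 look.py w2 joint_0 spacer_mid spacer bone
python3 - <<'E'
from h import *
import json
a=json.load(open('w1.json'));b=json.load(open('w2.json'))
print('tray',[atz('wrist',p,.025,a['k']).round(3) for p in((124,195),(122,323),(267,325),(267,211))])
A=sorted(x[1] for x in a['out']['joint_0']);B=sorted(x[1] for x in b['out']['joint_0'])
for p,q in zip(A,B):
    m,e=tri([ray('w',p,a['k']),ray('w',q,b['k'])]); print(m.round(4),np.round(e[0],4),atz('w',p,.057,a['k']).round(4),atz('w',q,.057,b['k']).round(4))
for t in('spacer_mid','spacer'):
    m,e=tri([ray('w',a['out'][t][0][1],a['k']),ray('w',b['out'][t][0][1],b['k'])]); print(t,m.round(4),np.round(e[0],4))
E
```

```text
3.85 [0.4661 0.0142 0.2522] [-1.7998e+02 -2.0000e-02  1.0000e-02] [ 0.12  0.51 -0.6 ]
joint_0 [(0.96, [32.8, 374.6]), (0.82, [73.2, 337.8]), (0.77, [148.4, 330.0]), (0.76, [187.1, 306.8]), (0.55, [112.7, 338.0])]
spacer_mid [(0.77, [106.0, 336.4])]
spacer [(0.59, [109.6, 337.4]), (0.38, [174.8, 577.8])]
bone [(0.68, [117.5, 334.7]), (0.46, [181.0, 639.0])]
tray [array([0.562, 0.355, 0.025]), array([0.564, 0.208, 0.025]), array([0.388, 0.205, 0.025]), array([0.388, 0.352, 0.025])]
[ 0.6481 -0.0413  0.0492] 0.0002 [ 0.6461 -0.0362  0.057 ] [ 0.6457 -0.0401  0.057 ]
[ 0.6067 -0.0038  0.0639] 0.0011 [ 0.6069 -0.0077  0.057 ] [ 0.6091 -0.0041  0.057 ]
[ 0.5732 -0.0053  0.0482] 0.0013 [ 5.737e-01 -4.000e-04  5.700e-02] [ 0.5712 -0.0048  0.057 ]
[0.5346 0.0032 0.0523] 0.0003 [0.5344 0.0057 0.057 ] [0.5349 0.0033 0.057 ]
[0.4926 0.0287 0.0584] 0.0009 [0.4916 0.028  0.057 ] [0.4934 0.0288 0.057 ]
spacer_mid [ 0.5773 -0.0025  0.0692] 0.0008
spacer [ 0.5769 -0.0054  0.032 ] 0.0003
```

View pics/w2.png

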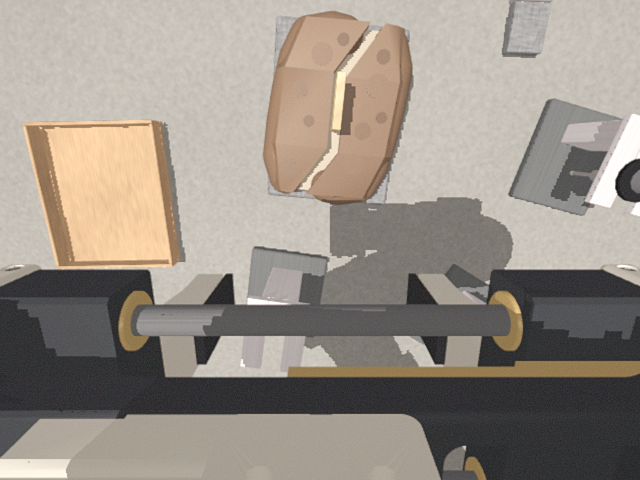

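The channel runs from (187,307) to (33,375) and the spacer is at about (106,336). Measured heights agree with the 57 and 72 mm given. The fit is a bone centre of about (0.571, -0.003) with yaw -5.7°. The tray centre is at (0.475, 0.280). Next I grasp the spacer.

>>> send_rows(increments=[[[0.18,-0.03,-0.1,-0.022],[0.36,-0.06,-0.2,-0.044],[0.54,-0.085,-0.35,-0.066],[0.54,-0.085,-0.55,-0.066],[0.54,-0.085,-0.72,-0.066],[0.54,-0.085,-0.85,-0.066],[0.54,-0.085,-0.915,-0.066],[0.54,-0.085,-0.915,-0.066],[0.54,-0.085,-0.915,-0.066]]])

```text
clock: 5.22
tool_pos: [0.5748, -0.0033, 0.0703]
orientation: [-180.0, -0.1, -5.7]
force: [-0.1, 0.5, 0.4]
opening: 0.0881
gripper_force: 0.0
```

>>> send_rows(increments=[[[0,0,0,0],[0,0,0,0],[0,0,0,0],[0,0,0,0],[0,0,0,0],[0,0,0,0]]], jaw=0)

```text
clock: 5.98
tool_pos: [0.5738, -0.0037, 0.0691]
orientation: [180.0, 0.0, -5.7]
force: [-0.2, 0.2, 0.3]
opening: 0.0333
gripper_force: 0.0
```

>>> send_rows(increments=[[[0,0,0,0],[0,0,0,0],[0,0,0,0],[0,0,0,0],[0,0,0,0]]])

```text
clock: 6.6
tool_pos: [0.5739, -0.0037, 0.0692]
orientation: [-180.0, -0.0, -5.7]
force: [0.6, -0.2, -0.0]
opening: 0.0078
gripper_force: 30.0
```

>>> send_rows(increments=[[[0,0,0.08,0],[0,0,0.2,0],[0,0,0.4,0],[0,0,0.55,0],[-0.1,0.25,0.55,0.03],[-0.2,0.5,0.55,0.066],[-0.3,0.75,0.55,0.066],[-0.4,1,0.55,0.066]]])

```text
clock: 7.6
tool_pos: [0.4934, 0.1979, 0.1807]
orientation: [-179.9, -0.1, -0.0]
force: [1.0, 0.2, -0.5]
opening: 0.0072
gripper_force: 30.0
```

>>> send_rows(increments=[[[-0.05,0.22,0,0],[-0.095,0.42,0,0],[-0.095,0.42,-0.2,0],[-0.095,0.42,-0.4,0],[-0.095,0.42,-0.58,0],[-0.095,0.42,-0.68,0],[-0.095,0.42,-0.72,0],[-0.095,0.42,-0.725,0],[-0.095,0.42,-0.725,0]]])

```text
clock: 8.72
tool_pos: [0.4755, 0.2809, 0.0353]
orientation: [-179.9, -0.1, -0.0]
force: [0.5, 0.3, -0.4]
opening: 0.008
gripper_force: 30.0
```

>>> send_rows(increments=[[[0,0,0,0],[0,0,0,0],[0,0,0,0],[0,0,0,0],[0,0,0,0]]], jaw=1)

```text
clock: 9.35
tool_pos: [0.4749, 0.2803, 0.0342]
orientation: [180.0, 0.0, -0.0]
force: [-0.4, 0.0, 0.2]
opening: 0.052
gripper_force: 0.0
```

>>> send_rows(increments=[[[0,0,0.1,0],[0,0,0.3,0],[0,0,0.6,0],[0,-0.2,0.9,0],[0.02,-0.45,1,0],[0.04,-0.7,1,0],[0.06,-1,1,0]]])

```text
clock: 10.22
tool_pos: [0.4869, 0.0792, 0.2348]
orientation: [-180.0, -0.1, 0.0]
force: [1.2, -0.1, -1.2]
opening: 0.0876
gripper_force: 0.0
```

>>> send_rows(increments=[[[0,-0.2,0.05,0],[0,-0.4,0.09,0],[0,-0.4,0.09,0],[0,-0.4,0.09,0]]])

```text
clock: 10.72
tool_pos: [0.4868, 0.0003, 0.252]
orientation: [-180.0, 0.0, -0.1]
force: [0.2, 0.1, -0.1]
opening: 0.0879
gripper_force: 0.0
```

```bash
python3 look.py v1 joint_0 bone
```

```text
10.725 [4.868e-01 3.000e-04 2.520e-01] [-1.7999e+02  1.0000e-02 -6.0000e-02] [ 0.23  0.12 -0.14]
joint_0 [(0.93, [204.7, 295.2]), (0.89, [169.2, 318.5]), (0.87, [96.6, 327.1]), (0.87, [54.3, 355.3]), (0.74, [134.3, 321.4])]
bone [(0.77, [133.9, 323.3])]
```

>>> send_rows(increments=[[[0,-0.25,0,0],[0,-0.5,0,0],[0,-0.75,0,0],[0,-0.75,0,0],[0,-0.75,0,0]]])

```text
clock: 11.5
tool_pos: [0.4869, -0.1492, 0.2518]
orientation: [-180.0, 0.0, -0.0]
force: [0.2, 0.0, 0.3]
opening: 0.0874
gripper_force: 0.0
```

```bash
python3 look.py v2 joint_0 bone stand stand_rest probe probe_tip
```

```text
11.5 [ 0.4869 -0.1492  0.2518] [-1.7999e+02  4.0000e-02 -2.0000e-02] [0.2  0.03 0.28]
joint_0 [(0.88, [206.7, 163.2]), (0.85, [136.7, 182.3]), (0.8, [55.6, 208.9]), (0.78, [167.6, 180.4]), (0.71, [96.9, 182.7])]
bone [(0.86, [133.0, 203.6]), (0.48, [188.1, 425.3])]
stand [(0.65, [187.2, 427.3]), (0.63, [309.4, 171.5]), (0.58, [329.8, 332.7]), (0.3, [56.4, 208.5])]
stand_rest []
probe [(0.67, [201.1, 462.7])]
probe_tip []
```

>>> send_rows(increments=[[[-0.1,-0.25,0,0],[-0.2,-0.5,0,0],[-0.3,-0.7,0,0],[-0.3,-0.7,0,0],[-0.3,-0.7,0,0]]])

```text
clock: 12.48
tool_pos: [0.4269, -0.2895, 0.2522]
orientation: [-180.0, -0.0, -0.0]
force: [0.1, -0.3, 0.0]
opening: 0.0875
gripper_force: 0.0
```

```bash
python3 look.py v3 stand stand_rest probe probe_tip
python3 - <<'E'
import cv2,numpy as np
a=[cv2.imread(f'pics/v{i}.png')[:290] for i in(1,2,3)]
cv2.imwrite('pics/vv.png',np.vstack([a[0][:200,200:640],a[1][:200,:440],a[2][:200,200:640]]))
E
```

```text
12.475 [ 0.4269 -0.2895  0.2522] [-1.7999e+02 -1.0000e-02 -5.0000e-02] [ 0.08 -0.28  0.03]
stand [(0.94, [271.2, 63.2]), (0.67, [293.1, 236.4])]
stand_rest [(0.93, [339.4, 209.8])]
probe [(0.74, [139.0, 315.0])]
probe_tip []
```

View pics/v3.png

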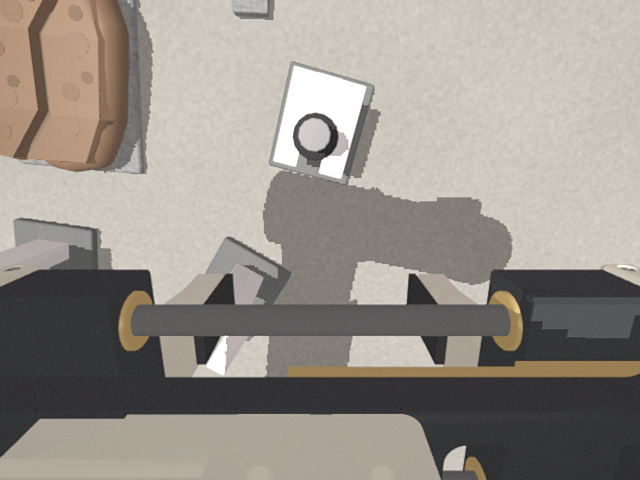

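View pics/vv.png

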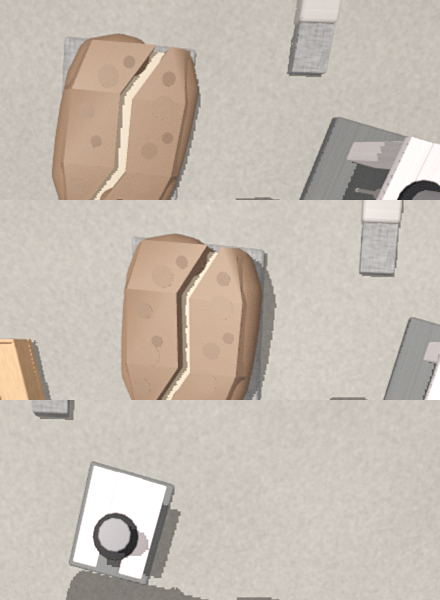

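v3 shows the target stand with the white fork at columns 270-373 and rows 63-181, its slot open downwards (-x). The probe stands nearly straight below the camera at about (135,315). The views of the bone show the channel free.

```bash
cat > fit.py <<'E'
from h import *
import json
from scipy.optimize import least_squares
J=np.array([[-78,25.6],[-38,0],[0,0],[38,0],[78,-25.6]])/1e3
V=[json.load(open(f'{n}.json')) for n in('w1','w2','v1','v2')]
def world(p,xy,z=.057):
    c,s=np.cos(p[2]),np.sin(p[2]); xy=np.atleast_2d(xy)
    return np.c_[xy@np.array([[c,s],[-s,c]])+p[:2],np.full(len(xy),z)]
def res(p,vs=V):
    r=[]
    for v in vs:
        P=np.array(sorted([x[1] for x in v['out']['joint_0']],reverse=True))
        r+=list((np.array([proj('w',q,v['k']) for q in world(p,J)])-P).ravel())
    return np.array(r)
if __name__=='__main__':
    s=least_squares(res,[.571,-.003,-.1],loss='soft_l1'); print('bone',s.x[:2].round(4),np.degrees(s.x[2]).round(2),'rms px',np.sqrt(np.mean(res(s.x)**2)).round(2))
    for v in V:
        q=least_squares(res,s.x,args=([v],)); print(q.x[:2].round(4),np.degrees(q.x[2]).round(2))
    p=s.x; np.save('bone.npy',p)
    C=np.array([[-88,32],[-38,0],[38,0],[88,-32]])/1e3
    tiles=[]
    for n,(c0) in(('v1',230),('v2',90)):
        k=json.load(open(n+'.json'))['k']; im=cv2.resize(cv2.imread(f'pics/{n}.png')[25:225,c0:c0+140],None,fx=3,fy=3,interpolation=cv2.INTER_NEAREST)
        for off in(-.0065,0,.0065):
            t=np.array([50,-32])/np.hypot(50,32); nn=np.array([32,50])/np.hypot(50,32); m=off*np.tan(np.arctan2(32,50)/2)
            pts=C.copy(); pts[0]+=nn*off;pts[3]+=nn*off;pts[1]+=[m,off];pts[2]+=[m,off]
            q=np.array([proj('w',w,k) for w in world(p,pts)]); q=np.round((q[:,::-1]-[c0,25]+.5)*3).astype(np.int32)
            cv2.polylines(im,[q],False,(0,255,0) if off else (0,0,255),1)
        tiles.append(im[:600,:400])
    cv2.imwrite('pics/fit.png',np.hstack(tiles))
    a,b=V[3],json.load(open('v3.json'))
    # stand + probe from v3
    im=cv2.imread('pics/v3.png'); g=cv2.cvtColor(im,cv2.COLOR_BGR2GRAY); k=b['k']
    w=np.zeros_like(g); w[50:200,255:390]=(im[50:200,255:390].min(2)>228)*255
    w=cv2.morphologyEx(w,cv2.MORPH_OPEN,np.ones((3,3))); n,l,st,_=cv2.connectedComponentsWithStats(w); i=1+np.argmax(st[1:,4])
    r=cv2.minAreaRect(np.argwhere(l==i)[:,::-1].astype(np.float32)); bx=cv2.boxPoints(r); cw=np.array([atz('w',(q[1],q[0]),.112,k) for q in bx])
    print('fork corners',cw.round(4).tolist(),'centre',cw.mean(0).round(4),np.linalg.norm(np.diff(cw,axis=0),axis=1).round(4))
    d=np.zeros_like(g); d[100:170,285:350]=(g[100:170,285:350]<75)*255
    n,l,st,_=cv2.connectedComponentsWithStats(d); i=1+np.argmax(st[1:,4]); c=max(cv2.findContours((l==i).astype(np.uint8),cv2.RETR_EXTERNAL,cv2.CHAIN_APPROX_NONE)[0],key=len)
    print('collar',cv2.minEnclosingCircle(c)); (u,v),rr=cv2.minEnclosingCircle(c); print(atz('w',(v,u),.118,k).round(4),'r',rr*(k['eye'][2]-.118)/337.6)
    ci=cv2.HoughCircles(cv2.GaussianBlur(g[95:175,275:355],(3,3),0),cv2.HOUGH_GRADIENT,1,10,param1=80,param2=12,minRadius=12,maxRadius=28)
    print('hough',None if ci is None else (ci[0]+[275,95,0])[:5].round(1).tolist())
    print('eye',k['eye'])
    print('probe tri',tri([ray('w',a['out']['probe'][0][1],a['k']),ray('w',b['out']['probe'][0][1],k)]))
E
python3 fit.py
```

```text
bone [ 0.5705 -0.0033] -5.19 rms px 1.94
[ 0.5706 -0.0021] -5.6
[ 0.571  -0.0034] -6.18
[ 0.5706 -0.0029] -4.94
[ 0.5699 -0.0034] -5.39
fork corners [[0.4868, -0.2421, 0.112], [0.5659, -0.2673, 0.112], [0.5503, -0.3304, 0.112], [0.4688, -0.3094, 0.112]] centre [ 0.518  -0.2873  0.112 ] [0.083  0.065  0.0841]
collar ((318.0, 137.5), 22.69921875)
[ 0.5059 -0.288   0.118 ] r 0.021216615391326035
hough [[314.5, 134.5, 16.6], [322.5, 140.5, 27.4]]
eye [0.49949809144535423, -0.2896360723723238, 0.43354959820419675]
probe tri (array([ 0.50595481, -0.28568095,  0.11154088]), [np.float64(0.0013644172428159827), np.float64(0.0013644172428158758)])
```

View pics/fit.png

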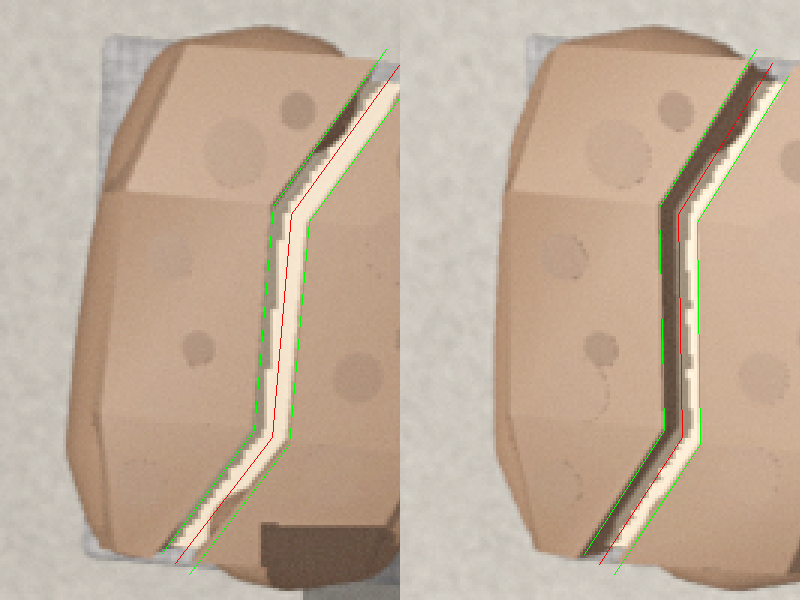

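The fitted channel overlay sits on the image edges within about 1 mm. That puts the bone at (0.5705, -0.0033) with yaw -5.2°. The probe axis is at about (0.5067, -0.2855), which agrees with the rest point from the fork, (0.507, -0.284). Now I grasp the probe.

>>> send_rows(increments=[[[0.14,0.01,0,0],[0.28,0.02,0,0],[0.4,0.02,0,0],[0.4,0.02,-0.1,0],[0.4,0.02,-0.25,0],[0.4,0.02,-0.4,0],[0.4,0.02,-0.52,0],[0.4,0.02,-0.59,0],[0.4,0.02,-0.61,0],[0.4,0.02,-0.61,0]]])

```text
clock: 13.98
tool_pos: [0.5073, -0.2857, 0.1307]
orientation: [180.0, -0.0, 0.0]
force: [-0.3, -0.3, 0.5]
opening: 0.0878
gripper_force: 0.0
```

>>> send_rows(increments=[[[0,0,0,0],[0,0,0,0],[0,0,0,0],[0,0,0,0],[0,0,0,0],[0,0,0,0],[0,0,0,0],[0,0,0,0],[0,0,0,0]]], jaw=0)

```text
clock: 15.1
tool_pos: [0.5068, -0.2857, 0.1301]
orientation: [-180.0, 0.0, -0.0]
force: [-0.8, -0.7, -0.7]
opening: 0.0229
gripper_force: 30.0
```

>>> send_rows(increments=[[[0,0,0.04,0],[0,0,0.12,0],[0,0,0.22,0],[0,0,0.34,0],[0,0,0.44,0],[0,0,0.5,0],[0,0,0.5,0],[0,0,0.5,0]]])

```text
clock: 16.1
tool_pos: [0.5064, -0.2855, 0.2295]
orientation: [-180.0, 0.1, -0.0]
force: [0.4, 0.6, -0.7]
opening: 0.0233
gripper_force: 30.0
```

Run:
```python
from h import *
o=ctrl.get_obs(); print(o['clock'],o['tool_pos'].round(4),o['opening'],o['force'].round(2))
S=save('scene','s1'); T=save('top','t1')
for t in('probe_tip','probe'):
    for c in('scene','top'): print(t,c,[(round(d['conf'],2),np.round(d['pixel'],1)) for d in ctrl.spot_point(t,c)][:3])
tp=o['tool_pos']; print('exp tip',proj('scene',tp-[0,0,.1025]))
r,c=map(int,proj('scene',tp-[0,0,.08])); cv2.imwrite('pics/s1c.png',cv2.resize(S[max(r-60,0):r+60,c-80:c+80,::-1],None,fx=4,fy=4,interpolation=cv2.INTER_CUBIC)); print(r-60,c-80)
p=np.load('bone.npy'); from fit import world,J; print(world(p,J).round(4))
```

```text
16.1 [ 0.5064 -0.2855  0.2295] 0.023337969181027873 [ 0.37  0.61 -0.7 ]
probe_tip scene [(0.85, array([287.4, 229.7])), (0.31, array([279.2, 345. ]))]
probe_tip top []
probe scene [(0.84, array([246.8, 224.4])), (0.75, array([289.1, 228.2]))]
probe top []
exp tip (np.float64(288.16331558231315), np.float64(229.30712378614956))
217 147
[[ 4.951e-01  2.930e-02  5.700e-02]
 [ 5.326e-01  1.000e-04  5.700e-02]
 [ 5.705e-01 -3.300e-03  5.700e-02]
 [ 6.083e-01 -6.700e-03  5.700e-02]
 [ 6.459e-01 -3.580e-02  5.700e-02]]
```

View pics/s1c.png

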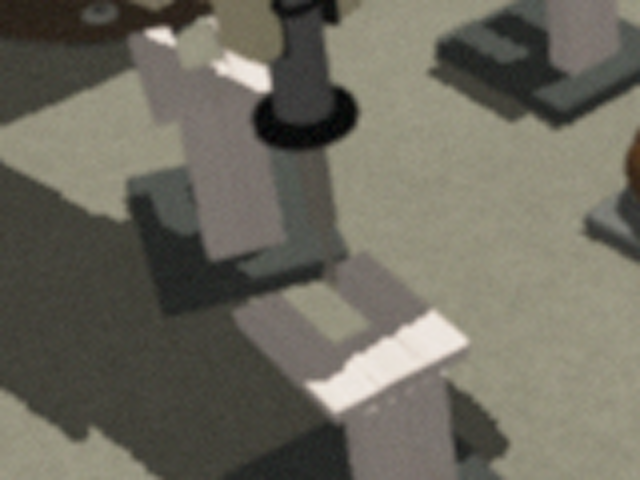

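The crop shows the probe held upright, with the collar horizontal at about (110,305). The tip was spotted at (287.4,229.7) against an expected (288.2,229.3). I move it to the near end of the joint.

>>> send_rows(increments=[[[0,0.05,0,0],[0,0.15,0,0],[0,0.3,0,0],[0,0.45,0,0],[0,0.6,0,0],[0,0.75,0,0],[0,0.9,0,0],[0,1,0,0]]])

```text
clock: 17.4
tool_pos: [0.5065, -0.0834, 0.2304]
orientation: [-180.0, -0.0, 0.1]
force: [1.0, -0.5, -2.1]
opening: 0.0236
gripper_force: 30.0
```

>>> send_rows(increments=[[[-0.01,0.12,0,0],[-0.03,0.25,0,0],[-0.05,0.39,0,0],[-0.058,0.5,0,0],[-0.058,0.56,-0.05,0],[-0.058,0.574,-0.12,0],[-0.058,0.574,-0.19,0],[-0.058,0.574,-0.24,0],[-0.058,0.574,-0.26,0],[-0.058,0.574,-0.26,0],[-0.058,0.574,-0.26,0]]])

```text
clock: 18.77
tool_pos: [0.4956, 0.029, 0.1786]
orientation: [-180.0, -0.0, -0.0]
force: [-0.1, -0.0, -1.6]
opening: 0.0233
gripper_force: 30.0
```

Run:
```python
from h import *
o=ctrl.get_obs(); tp=o['tool_pos']; print(o['clock'],tp.round(4),o['orientation'].round(2),o['force'].round(2))
S=save('scene','s2'); T=save('top','t2')
print([(round(d['conf'],2),np.round(d['pixel'],1)) for d in ctrl.spot_point('probe_tip','scene')][:3])
e=tp-[0,0,.1025]; r,c=proj('scene',e); print('exp',r,c); r,c=int(r),int(c)
cv2.imwrite('pics/s2c.png',cv2.resize(S[r-60:r+40,c-60:c+60,::-1],None,fx=5,fy=5,interpolation=cv2.INTER_CUBIC)); print(r-60,c-60)
```

```text
18.775 [0.4956 0.029  0.1786] [-1.7999e+02 -4.0000e-02 -3.0000e-02] [-0.12 -0.01 -1.56]
[(0.62, array([228.9, 330.6]))]
exp 230.06638655778755 327.85608934105306
170 267
```

View pics/s2c.png

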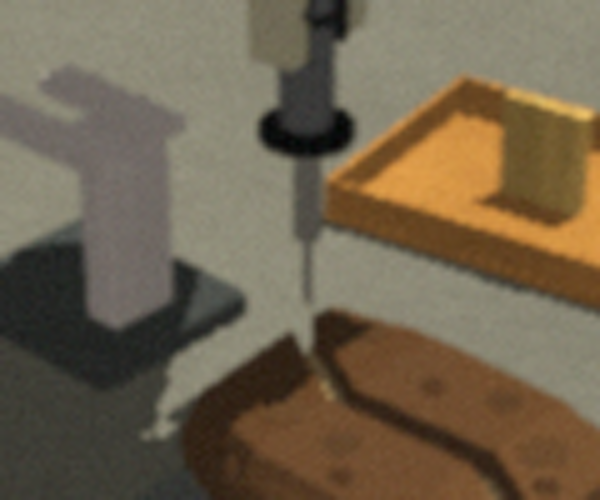

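The probe is upright with its tip at about (231,328), as expected (230,328), over the near end of the channel. The spacer stands in the tray. Going down slowly.

>>> send_rows(increments=[[[0,0,-0.02,0],[0,0,-0.04,0],[0,0,-0.06,0],[0,0,-0.08,0],[0,0,-0.1,0],[0,0,-0.115,0],[0,0,-0.13,0],[0,0,-0.14,0],[0,0,-0.14,0]]])

```text
clock: 20.05
tool_pos: [0.4952, 0.0291, 0.1501]
orientation: [180.0, 0.0, -0.0]
force: [-1.2, 0.2, -1.3]
opening: 0.0232
gripper_force: 30.0
```

Run:
```python
from h import *
from fit import world,J
o=ctrl.get_obs(); print(o['clock'],o['tool_pos'].round(4),o['force'].round(2),o['moment'].round(2))
p=np.load('bone.npy'); W=world(p,J); tp=o['tool_pos']
c=tp[:2].copy()
for i in range(1,5):
    d=(W[i,:2]-c)/.2; n=int(np.ceil(np.hypot(*(d*.2))/.0038)); print(i,d.round(4),n, (d/n).round(4)); c=W[i,:2]
```

```text
20.05 [0.4952 0.0291 0.1501] [-1.16  0.25 -1.3 ] [-0.03 -0.05 -0.  ]
1 [ 0.1871 -0.1446] 13 [ 0.0144 -0.0111]
2 [ 0.1892 -0.0172] 10 [ 0.0189 -0.0017]
3 [ 0.1892 -0.0172] 10 [ 0.0189 -0.0017]
4 [ 0.1876 -0.1456] 13 [ 0.0144 -0.0112]
```

>>> send_rows(increments=[[[0.015,-0.012,0,0],[0.03,-0.024,0,0],[0.046,-0.036,0,0],[0.062,-0.048,0,0],[0.078,-0.06,0,0],[0.094,-0.072,0,0],[0.11,-0.085,0,0],[0.126,-0.097,0,0],[0.142,-0.11,0,0],[0.157,-0.121,0,0],[0.172,-0.133,0,0],[0.187,-0.145,0,0]]])

```text
clock: 21.55
tool_pos: [0.5329, -0.0001, 0.1502]
orientation: [180.0, -0.0, -0.0]
force: [-0.4, -0.8, -1.7]
opening: 0.023
gripper_force: 30.0
```

>>> send_rows(increments=[[[0.019,-0.002,0,0],[0.038,-0.003,0,0],[0.057,-0.005,0,0],[0.076,-0.007,0,0],[0.095,-0.009,0,0],[0.114,-0.01,0,0],[0.133,-0.012,0,0],[0.152,-0.014,0,0],[0.171,-0.015,0,0],[0.189,-0.017,0,0]]])

```text
clock: 22.8
tool_pos: [0.5707, -0.0033, 0.1502]
orientation: [180.0, 0.0, -0.0]
force: [-1.0, -0.6, -1.3]
opening: 0.0233
gripper_force: 30.0
```

Run:
```python
from h import *
o=ctrl.get_obs(); tp=o['tool_pos']; print(o['clock'],tp.round(4),o['force'].round(2))
ctrl.snapshot('scene'); print([(round(d['conf'],2),np.round(d['pixel'],1)) for d in ctrl.spot_point('probe','scene')][:3],proj('scene',tp-[0,0,.018]))
```

```text
22.8 [ 0.5707 -0.0033  0.1502] [-1.02 -0.6  -1.27]
[(0.91, array([226.9, 348.2])), (0.27, array([239.4, 328.2]))] (np.float64(224.7128418655197), np.float64(349.2574789150733))
```

>>> send_rows(increments=[[[0.019,-0.002,0,0],[0.038,-0.003,0,0],[0.057,-0.005,0,0],[0.076,-0.007,0,0],[0.095,-0.009,0,0],[0.114,-0.01,0,0],[0.133,-0.012,0,0],[0.152,-0.014,0,0],[0.171,-0.015,0,0],[0.189,-0.017,0,0]]])

```text
clock: 24.15
tool_pos: [0.6085, -0.0067, 0.1502]
orientation: [180.0, -0.0, -0.0]
force: [-0.1, 0.2, -1.5]
opening: 0.0234
gripper_force: 30.0
```

>>> send_rows(increments=[[[0.015,-0.012,0,0],[0.03,-0.024,0,0],[0.046,-0.036,0,0],[0.062,-0.048,0,0],[0.078,-0.06,0,0],[0.094,-0.072,0,0],[0.11,-0.085,0,0],[0.126,-0.097,0,0],[0.142,-0.11,0,0],[0.157,-0.121,0,0],[0.172,-0.133,0,0],[0.187,-0.145,0,0]]])

```text
clock: 25.65
tool_pos: [0.6459, -0.0359, 0.1502]
orientation: [180.0, -0.0, -0.0]
force: [-0.9, -0.2, -2.0]
opening: 0.0233
gripper_force: 30.0
```

>>> send_rows(increments=[[[0,0,0,0],[0,0,0,0]]])

```text
clock: 25.9
tool_pos: [0.6456, -0.0357, 0.1501]
orientation: [-180.0, 0.0, -0.0]
force: [0.1, 0.3, -0.9]
opening: 0.0231
gripper_force: 30.0
```

>>> send_rows(increments=[[[0,0,0.02,0],[0,0,0.045,0],[0,0,0.08,0],[0,0,0.13,0],[0,0,0.2,0],[0,0,0.28,0],[0,0,0.35,0],[0,0,0.39,0],[0,0,0.4,0],[-0.05,-0.1,0.4,0],[-0.12,-0.22,0.4,0],[-0.19,-0.35,0.4,0]]])

```text
clock: 27.4
tool_pos: [0.6062, -0.1074, 0.2297]
orientation: [180.0, 0.1, -0.0]
force: [0.6, -0.9, -1.5]
opening: 0.0231
gripper_force: 30.0
```

>>> send_rows(increments=[[[-0.07,-0.13,0,0],[-0.15,-0.27,0,0],[-0.23,-0.41,0,0],[-0.31,-0.55,0,0],[-0.38,-0.68,0,0],[-0.44,-0.8,0,0],[-0.48,-0.87,0,0],[-0.504,-0.9,0,0],[-0.504,-0.9,0,0],[-0.504,-0.9,0,0]]])

```text
clock: 28.65
tool_pos: [0.5072, -0.2852, 0.2301]
orientation: [-180.0, -0.0, 0.0]
force: [-0.3, 0.2, -2.7]
opening: 0.0236
gripper_force: 30.0
```

Run:
```python
from h import *
o=ctrl.get_obs(); tp=o['tool_pos']; print(o['clock'],tp.round(4),((np.array([.5068,-.2855,.1305])-tp)/.2).round(3))
ctrl.snapshot('scene')
for t in('probe','probe_tip'): print([(round(d['conf'],2),np.round(d['pixel'],1)) for d in ctrl.spot_point(t,'scene')][:3])
print(proj('scene',tp-[0,0,.018]),proj('scene',tp-[0,0,.1025]))
```

```text
28.65 [ 0.5072 -0.2852  0.2301] [-0.002 -0.001 -0.498]
[(0.84, array([243.7, 223.3])), (0.51, array([261.1, 366.1])), (0.37, array([263.5, 459.4]))]
[(0.75, array([287.1, 230.4]))]
(np.float64(246.79981862925473), np.float64(223.34991183311385)) (np.float64(287.9208449739379), np.float64(229.67842827922343))
```

Tip and collar are where expected, over the slot. Lowering, releasing and withdrawing upward.

>>> send_rows(increments=[[[0,0,-0.05,0],[0,0,-0.14,0],[0,0,-0.24,0],[0,0,-0.34,0],[0,0,-0.42,0],[0,0,-0.46,0],[0,0,-0.48,0],[0,0,-0.49,0],[0,0,-0.497,0],[0,0,-0.497,0]]])

```text
clock: 30.05
tool_pos: [0.507, -0.2857, 0.131]
orientation: [180.0, -0.0, -0.0]
force: [-0.2, 0.1, -1.5]
opening: 0.0234
gripper_force: 30.0
```

>>> send_rows(increments=[[[0,0,0,0],[0,0,0,0],[0,0,0,0],[0,0,0,0],[0,0,0,0],[0,0,0,0],[0,0,0,0]]], jaw=1)

```text
clock: 30.92
tool_pos: [0.5069, -0.2857, 0.1308]
orientation: [180.0, -0.0, -0.0]
force: [0.6, 0.3, -0.5]
opening: 0.0857
gripper_force: 0.0
```

>>> send_rows(increments=[[[0,0,0.05,0],[0,0,0.15,0],[0,0,0.3,0],[0,0,0.45,0],[0,0,0.6,0],[-0.15,0,0.61,0],[-0.3,0,0.61,0],[-0.4,0,0.61,0],[-0.4,0,0.61,0],[-0.4,0,0.61,0],[-0.4,0,0.61,0]]])

```text
clock: 32.3
tool_pos: [0.4275, -0.2857, 0.2526]
orientation: [-180.0, 0.0, -0.0]
force: [0.3, -0.1, 0.4]
opening: 0.0876
gripper_force: 0.0
```

Run:
```python
from h import *
o=ctrl.get_obs(); tp=o['tool_pos']; print(o['clock'],tp.round(4),o['force'].round(2))
W=save('wrist','w9'); S=save('scene','s9')
cv2.imwrite('pics/end.png',np.hstack([cv2.resize(W[40:200,220:420,::-1],(400,320),interpolation=cv2.INTER_CUBIC),cv2.resize(S[170:382,180:445,::-1],(400,320),interpolation=cv2.INTER_CUBIC)]))
g=cv2.cvtColor(W,cv2.COLOR_RGB2GRAY)
ci=cv2.HoughCircles(cv2.GaussianBlur(g[95:175,275:355],(3,3),0),cv2.HOUGH_GRADIENT,1,10,param1=80,param2=12,minRadius=12,maxRadius=28)
for c in (ci[0]+[275,95,0])[:3]: print(c.round(1),atz('wrist',(c[1],c[0]),.178).round(4))
```

```text
32.3 [ 0.4275 -0.2857  0.2526] [ 0.34 -0.13  0.38]
[318.5 136.5  23.4] [ 0.5057 -0.2847  0.178 ]
[328.5 135.5  17.2] [ 0.5064 -0.292   0.178 ]
```

View pics/end.png

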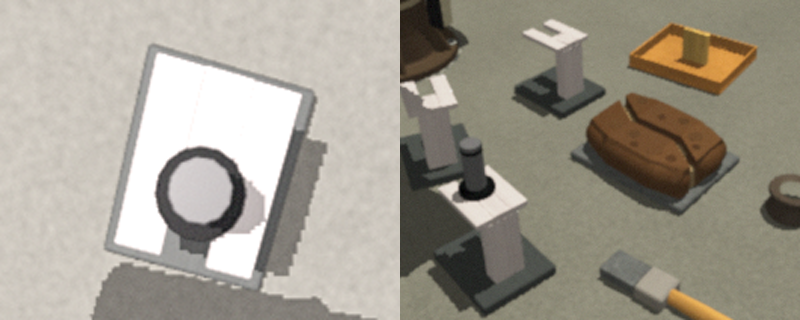

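The probe hangs upright in the slot, with the collar at about (193,200) in the left half of the picture. The spacer stands in the tray at (45,697). The jar is outside this picture, but nothing went near it, and the brush and vertebra look undisturbed. Handing in.

```bash
python3 -c "
from plant import ctrl
print(ctrl.close_job())"
```

```text
the job is handed in; nothing more can be done
None
```

I handed the job in at about 32 s, and no verdict came back: the spacer is in the tray, the joint was traced end to end in one pass with no contact force seen, and the probe hangs back on its stand.

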